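# Load whistle pipes into the awl fixture and crank them under the awls

## Task

Lift the beech stop block off the bed and put it in the wooden tray, then crank the handwheel until the carriage pointer stands at the loading mark (the one nearer the wheel). There lay every whistle pipe on the bench flat into a slot of the carriage with its walnut cap towards the handwheel, then lay the steel keeper bar across in the two forks, and crank back until the pointer stands at the awl mark, so that each pipe's inlaid line sits under an awl tip. Leave everything else on the bench where it is.

Things in the scene. Friction and masses are not known exactly. Their poses are not given: they have to be found in the camera images.
- load_mark (a point): Loading mark: brass tick 3 mm wide, one on each long side of the bed, the one nearer the handwheel; at fixture (+106, +65, 35) mm, z = 0 the bench top. The fixture is bolted down; its place and yaw (up to 0.1 rad) vary. Fixture axes (and this point's): z up, +y along the slide to the handwheel (about world +y), -y to the awl head, +x away from the robot.
- awl_mark (a point): Awl mark: the same kind of brass tick, 70 mm nearer the awl head, at fixture (+106, -5, 35) mm.
- carriage (a joint): Carriage travel in m, growing towards the awl head. A small brass pointer sticks out midway along each long side of the carriage, beside the fixed marks; pointer at the loading mark at -0.052, at the awl mark at +0.018; end stops at -0.072 and +0.033. It starts between -0.012 and +0.008.
- wheel_axis (a point): Axis of the steel handwheel (110 mm across, flat on the gearbox at the bed's +y end, rim top 74 mm above the bench), taken 97 mm above the bench. Clockwise from above drives the carriage to the awl head, anticlockwise to the handwheel, 14 mm a turn; about 1.5 N at the knob; stays where it is left.
- crank (a point): Middle of the walnut crank knob that stands upright on the handwheel, 43 mm from the wheel's axis: a cylinder 24 mm across, free to spin on its own pin, from 75 to 120 mm above the bench; this point is at 97 mm.
- nest (a point): Centre of the carriage's nest on the slot floor, 45 mm above the bench, fixture axes. Aluminium plate 202 x 150 mm with three open slots along the slide (y) at x = -60, 0, +60 mm from here, each 36 mm wide, 126 mm long between rounded dark ribs 10 mm high. Only the two forks stand higher.
- fork (a point): Where the keeper bar's centre sits once in the carriage's two forks: 30 mm to +y of the nest's centre, 89 mm above the bench; the bar then lies along x, 2 mm over the pipes. Forks at x = +-95 mm (10 mm thick), seats 79 mm above the bench and 26 mm wide, between horns that flare and reach to 104 mm. Fixture axes.
- block_c (a point): Centre of the beech stop block, 40 x 40 x 60 mm, 0.08 kg, standing upright (z along its 60 mm) on the bed's ways, 30 mm above the bench, between the carriage and the gearbox at the start; it stops the carriage from reaching the loading mark.
- tray: Low open wooden tray, 120 (x) x 150 (y) x 30 mm, walls and floor 5 to 6 mm, fixed to the bench at the robot's side of the handwheel; origin under its centre.
- bar_c (a point): Centre of the keeper bar, a square steel tube 200 mm long (x) and 20 x 20 mm, 0.16 kg, lying on the bench.
- awl_tip (a point): Tip of the middle one of three fixed awls that point down from a beam across the head: 85 mm above the bench, at fixture (0, -40) mm, the other two at 60 mm to either side (x). The head's top is 140 mm up, its posts stand at the bed's -y end at x = +-85, y = -115 mm. Fixture axes.
- pipe0_c (a point): Centre of a whistle pipe: square pine tube 120 mm long (x) and 32 x 32 mm, 0.07 kg, lying on the bench. At its +x end a walnut cap 22 mm long; a dark inlaid line all round it, 35 mm to -x of the centre, is the marked spot. All four long faces are alike.
- pipe0_spot (a point): The marked spot of that pipe: the middle of the section at the inlaid line, 35 mm to -x of its centre (towards the end without the cap).
- pipe1_c (a point): Centre of a whistle pipe: square pine tube 120 mm long (x) and 32 x 32 mm, 0.07 kg, lying on the bench. At its +x end a walnut cap 22 mm long; a dark inlaid line all round it, 35 mm to -x of the centre, is the marked spot. All four long faces are alike.
- pipe1_spot (a point): The marked spot of that pipe: the middle of the section at the inlaid line, 35 mm to -x of its centre (towards the end without the cap).
- pipe2_c (a point): Centre of a whistle pipe: square pine tube 120 mm long (x) and 32 x 32 mm, 0.07 kg, lying on the bench. At its +x end a walnut cap 22 mm long; a dark inlaid line all round it, 35 mm to -x of the centre, is the marked spot. All four long faces are alike.
- pipe2_spot (a point): The marked spot of that pipe: the middle of the section at the inlaid line, 35 mm to -x of its centre (towards the end without the cap).
- canister: Bystander: tin screw-top canister, 86 mm across, 63 mm high. Origin under its centre. Leave it alone.
- bell: Bystander: small brass bell, 60 mm across, 55 mm high. Origin under its centre. Leave it alone.
- bird_door: Bystander: carved linden bird door, 95 x 50 x 8 mm. Origin under its centre. Leave it alone.
- pendulum: Bystander: pendulum, thin steel rod 170 mm with a brass bob 52 mm across. Origin under its centre. Leave it alone.
- pine_weight: Bystander: iron pine-cone weight, 52 mm across, 100 mm high. Origin under its centre. Leave it alone.
- driver: Bystander: screwdriver, 190 mm long. Origin under its centre. Leave it alone.
- bellows: Bystander: small bellows, 80 x 50 x 30 mm. Origin under its centre. Leave it alone.

How it is judged:
By the outcome, as a careful person would: the job done as asked, in the order asked, and still so for the second after the job is handed in, with the robot touching nothing.
Of pipe0, pipe1, pipe2 only 2 to 3 are there at a start; the rules pass over those that are not, and their reading is None.
At some moment in a run one of block, pipe0, pipe1, pipe2 may be knocked a few centimetres aside while the robot is not near it.
Once in a run the grip may slacken for a moment while it holds something.
It also fails if it takes over 210 s, if anything falls off the work surface, if the arm or the gripper's body presses on something with over 40 N, if the wrist force passes 120 N, or if a joint passes its speed limit or range.

## Robot

A 6-joint arm with a two-finger parallel gripper is mounted at the origin on the work surface. World frame = base frame: x ahead of the robot, y to its left, z up, the work surface at z = 0. Lengths are in m, angles in rad, forces in N, time in s.
With the tool pointing down it reaches from about 0.275 to 0.75 m from the base axis. Payload 10.2 kg.
Tool frame: the origin (TCP) lies midway between the tips of the shut fingers; the grasp point (between the pads) lies 19 mm behind it; z points along the fingers, y is the line along which they close (so a half turn about z gives the same grasp; the last joint's range is limited). The gripper opens to 85 mm and grips with 20 to 120 N. Pads are 22 mm wide; open, the fingers measure 114 mm over their backs; the gripper's body (76 mm by 85 mm) begins 54 mm behind the grasp point. The pads swing forward as they close: fully open they stand 13 mm farther back than shut.
Start: joints at [-1.558, 0.313, 1.498, -0, 1.331, -0.223], TCP at [0.123, -0.51, 0.231] pointing down, gripper open.
Joint ranges: [-2.94, 2.94], [-0.97, 2.17], [0.19, 2.56], [-1.23, 4.37], [0.02, 3.11], [-2.88, 2.88]. Speed limits (rad/s): [2.39, 2.39, 3.01, 3.14, 3.14, 3.14].

## Interface

Orientations are given as a unit quaternion [w, x, y, z].
In Python, from bench import arm, effector, eyes gives the robot as it stands. Calls block until the motion is done:
- arm.move_to(position, orientation): joint-space move of the TCP to a pose.
- arm.move_linear(position, rotation=None, speed=0.15, stop_force=None): straight line of the TCP; rotation=None keeps the orientation; speed is the mean speed in m/s. With stop_force (N) it stops when the force on the tool has changed by that much, and returns True; else False.
- arm.movej(angles): joint-space move.
- effector.grip(opening, newtons=None): finger opening in m; newtons is the grip in N (None keeps the last); returns when the fingers have stopped.
- arm.wait(seconds).
- arm.solve_ik(position, orientation): joint angles nearest the present ones, or None.
- arm.get_state(): the state.
- eyes.grab_frame(name): name is "scene" or "top" or "wrist"; returns the picture (400x640x3 uint8, blue, green, red); there is no depth.
- eyes.camera_info(name): a dict with "K" (3x3 intrinsics, pixels), "R" (3x3) and "t" (3): a world point X has camera coordinates R X + t; the wrist camera has in their place "hand_eye" (4x4, takes a point from camera to tool coordinates, whose origin is the TCP and whose axes are the flange's). Camera axes: x right, y down, z forward; pixel columns grow to the right and rows downward; lengths in m; the calibration is good to about 2 mm. A picture is of the moment at which its call begins: read the wrist's pose just before it. camera_info takes no time and is no camera call.
A pose or a line that the arm cannot do raises arm.MotionError and nothing moves.
- arm.close_job(): hands the job in; it is judged then, once.
The state is a dict: "clock": time; "joint_pos": joint angles; "qd": joint speeds; "tau": joint torques, N m; "position": TCP position; "tool_rot": TCP orientation; "wrist_force": force on the tool from outside, world axes, zero at the start; "moment": the same for the moment, N m; "finger_gap": finger opening in m; "finger_force": force on a finger pad.
Only numpy, scipy, OpenCV 4.12 (cv2) and the standard library are available. Lean on these libraries where they do the work, as an engineer would, in place of code of your own. Each camera call takes 0.05 s, during which the arm holds its last target. There are 200 camera calls.

## Working session

There is one attempt and no reset: what is moved stays moved. The work goes in short steps, each a Python script; the robot and the scene stay as the last script left them, time stands still between calls to the robot, and variables do not carry over. Pictures are saved under pics/ and viewed, at most 14 in all, crops included, and the job is handed in when it is done.

```bash
ls; mkdir -p pics
python3 - <<'E'
from bench import arm, effector, eyes
import cv2, numpy as np
for n in("top","scene"):
    cv2.imwrite(f"pics/{n}0.png",eyes.grab_frame(n))
np.set_printoptions(precision=4,suppress=True)
for n in("top","scene","wrist"): print(n,eyes.camera_info(n))
print(arm.get_state())
E
```

```text
pics
top {'K': array([[432.9357,   0.    , 323.551 ],
       [  0.    , 432.9357, 196.6221],
       [  0.    ,   0.    ,   1.    ]]), 'R': array([[ 0.012 , -0.9999, -0.0038],
       [-0.9972, -0.0117, -0.0742],
       [ 0.0742,  0.0046, -0.9972]]), 't': array([-0.0617,  0.526 ,  1.2247])}
scene {'K': array([[431.865 ,   0.    , 317.0693],
       [  0.    , 431.865 , 203.4291],
       [  0.    ,   0.    ,   1.    ]]), 'R': array([[ 0.8066,  0.5911,  0.0072],
       [ 0.4288, -0.5766, -0.6954],
       [-0.4069,  0.564 , -0.7186]]), 't': array([-0.3775, -0.2194,  1.5939])}
wrist {'K': array([[321.0932,   0.    , 318.7175],
       [  0.    , 321.0932, 199.7311],
       [  0.    ,   0.    ,   1.    ]]), 'hand_eye': array([[ 0.0002, -0.957 , -0.2901,  0.0739],
       [ 1.    ,  0.0002,  0.0002,  0.0005],
       [-0.0002, -0.2901,  0.957 , -0.1423],
       [ 0.    ,  0.    ,  0.    ,  1.    ]])}
{'clock': 0.1, 'joint_pos': array([-1.5584,  0.3134,  1.4984, -0.    ,  1.331 , -0.2234]), 'qd': array([-0.0005, -0.0023,  0.0015, -0.0003, -0.0002, -0.0027]), 'tau': array([  0.0029, -41.2902, -26.0137,  -0.0002,   0.0031,   0.    ]), 'position': array([ 0.1226, -0.5102,  0.2308]), 'tool_rot': array([-0.0006,  0.9931,  0.1176,  0.0001]), 'wrist_force': array([ 0.0348,  0.1754, -0.2563]), 'moment': array([-0.0312,  0.0109, -0.0209]), 'finger_force': 0.0, 'finger_gap': 0.08515838153894623}
```

View pics/top0.png

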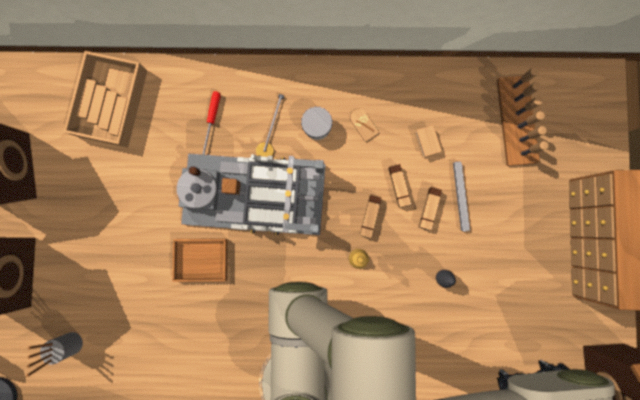

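View pics/scene0.png

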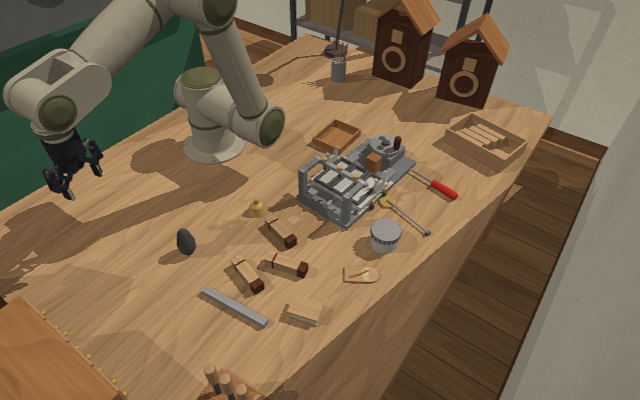

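```bash
cat > h.py <<'E'
from bench import arm, effector, eyes
import cv2, numpy as np
from scipy.spatial.transform import Rotation as Ro
np.set_printoptions(precision=4,suppress=True)
def quat(yaw):               # tool down, tool x at yaw; fingers close across it
    q=(Ro.from_euler('z',yaw)*Ro.from_euler('x',np.pi)).as_quat(); return q[[3,0,1,2]]
def cam(name,st=None):       # K, camera->world R, camera centre
    c=eyes.camera_info(name)
    if name!="wrist": return c["K"],c["R"].T,-c["R"].T@c["t"]
    q=st["tool_rot"]; Rt=Ro.from_quat(q[[1,2,3,0]]).as_matrix(); H=c["hand_eye"]
    return c["K"],Rt@H[:3,:3],Rt@H[:3,3]+st["position"]
def world(c,uv,z):           # pixels -> points on plane z
    K,R,o=c; uv=np.atleast_2d(np.array(uv,float))
    d=(R@np.linalg.inv(K)@np.c_[uv,np.ones(len(uv))].T).T
    return o+d*((z-o[2])/d[:,2])[:,None]
def pix(c,X):
    K,R,o=c; p=(K@R.T@(np.atleast_2d(X)-o).T).T; return p[:,:2]/p[:,2:]
def shot(tag,name="wrist",save=True):
    st=arm.get_state(); im=eyes.grab_frame(name)
    c=cam(name,st)
    if save:
        cv2.imwrite(f"pics/{tag}.png",im); np.savez(f"pics/{tag}.npz",K=c[0],R=c[1],o=c[2])
    return im,c
def load(tag):
    d=np.load(f"pics/{tag}.npz"); return d["K"],d["R"],d["o"]
E
python3 - <<'E'
from h import *
c=cam("top"); names="canister bell pipeA pipeB pipeC bar tray wheel block nest awlposts drv pend".split()
px=[(316,122),(359,259),(370,216),(400,187),(430,209),(462,197),(201,261),(197,187),(230,186),(270,193),(320,195),(210,120),(270,130)]
for n,p in zip(names,px): print(n,world(c,p,.03)[0])
for tag,p in(("pipes",(0.40,-0.22,0.36)),("fix",(0.40,0.17,0.36))):
    try: arm.move_to(p,quat(0)); shot(tag)
    except arm.MotionError as e: print(tag,e)
print(arm.get_state()["clock"],arm.get_state()["joint_pos"])
E
```

```text
canister [ 0.7416 -0.0311  0.03  ]
bell [ 0.3508 -0.1575  0.03  ]
pipeA [ 0.4723 -0.188   0.03  ]
pipeB [ 0.5559 -0.2732  0.03  ]
pipeC [ 0.4942 -0.3583  0.03  ]
bar [ 0.5294 -0.4495  0.03  ]
tray [0.3397 0.288  0.03  ]
wheel [0.5492 0.3064 0.03  ]
block [0.5532 0.2121 0.03  ]
nest [0.5344 0.0974 0.03  ]
awlposts [ 0.5304 -0.0453  0.03  ]
drv [0.7441 0.2753 0.03  ]
pend [0.7167 0.1012 0.03  ]
3.2083 [ 0.1291  0.0462  1.4883 -0.0002  1.6073  1.7013]
```

View pics/pipes.png

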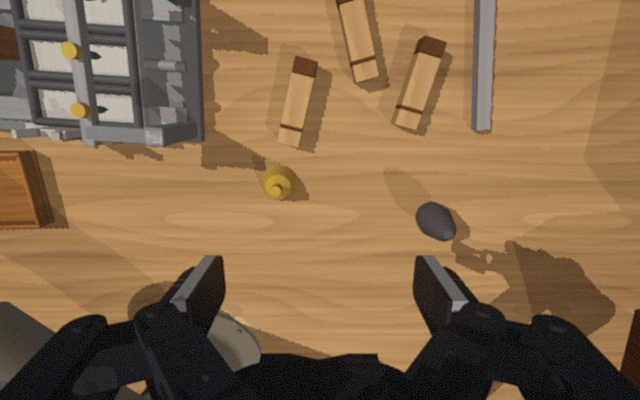

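View pics/fix.png

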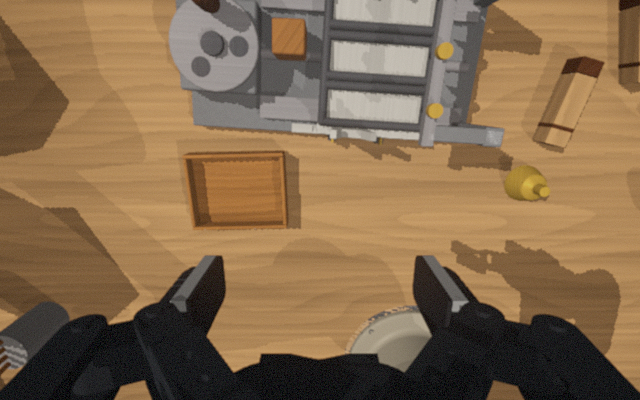

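Run:
```python
from h import *
for tag,p in(("fix2",(0.52,0.19,0.30)),("pipes2",(0.49,-0.27,0.28))):
    try:
        arm.move_to(p,quat(0)); im,c=shot(tag)
        cv2.imwrite(f"pics/{tag}v.png",cv2.resize(im,(800,500),interpolation=cv2.INTER_CUBIC)[:440])
    except arm.MotionError as e: print(tag,e)
print(arm.get_state()["clock"])
```

```text
5.6
```

View pics/fix2v.png

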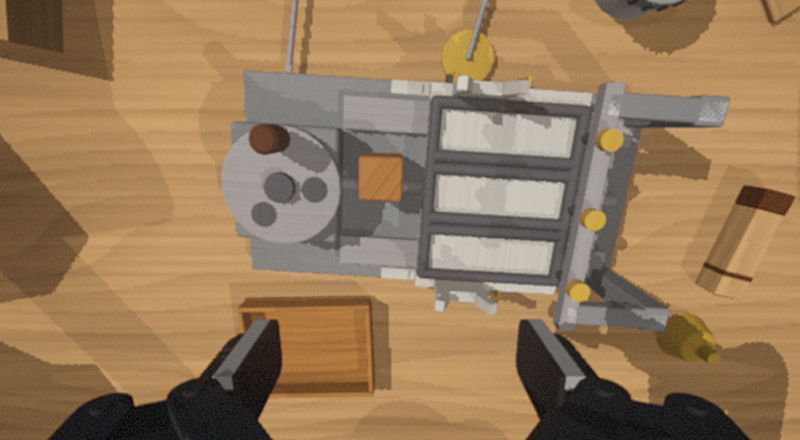

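View pics/pipes2v.png

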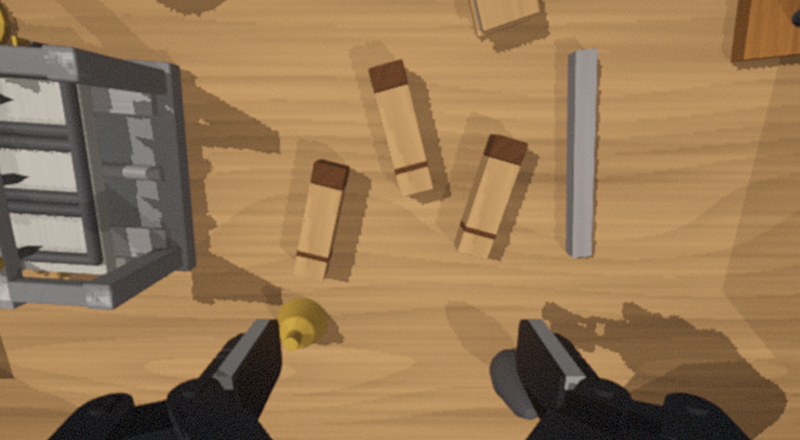

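Run:
```python
import cv2
im=cv2.imread("pics/fix2.png"); cv2.imwrite("pics/fixc.png",cv2.resize(im[50:260,290:490],None,fx=2.85,fy=2.85,interpolation=cv2.INTER_CUBIC))
```

```text
(no output)
```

View pics/fixc.png

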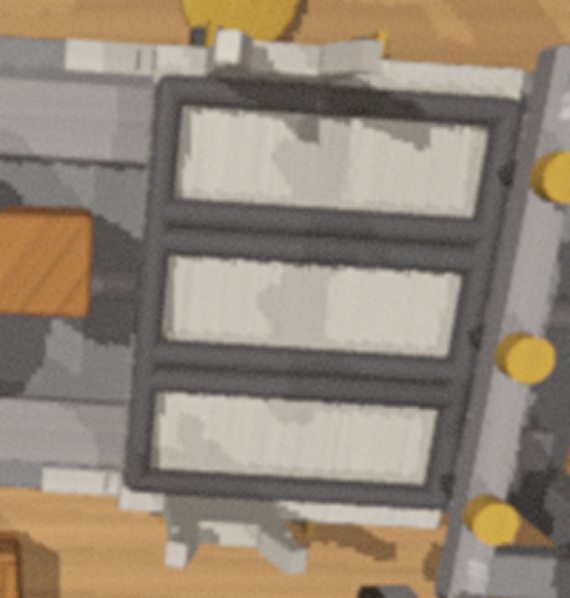

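Run:
```python
from h import *
c=load("fix2")
cr=lambda *p:np.array(p)/2.85+[290,50]
v=lambda *p:np.array(p)/1.25
m=world(c,[cr(140,57),cr(108,482)],.035); print("marks",m,np.linalg.norm(m[0]-m[1]))
d=(m[0]-m[1])[:2]; yaw=np.arctan2(d[1],d[0]); ex=np.array([np.cos(yaw),np.sin(yaw)]); ey=np.array([-ex[1],ex[0]])
O=m[:,:2].mean(0)-.065*ey; print("fixture",O,yaw)
F=lambda P:np.c_[(P[:,:2]-O)@ex,(P[:,:2]-O)@ey]
print("pointers",F(world(c,[cr(383,42),cr(307,528)],.04)))
print("rib outer corners z55",F(world(c,[cr(160,80),cr(520,100),cr(448,502),cr(128,488)],.055)))
print("wheel",F(world(c,[v(281,183)],.074)), "knob top",F(world(c,[v(262,138)],.12)))
b=world(c,[v(381,178)],.06); print("block",b,F(b))
print("block corners",world(c,[v(360,155),v(403,155),v(402,201),v(360,200)],.06))
t=world(c,[v(240,300),v(370,297),v(373,393),v(245,395)],.03);print("tray",t.mean(0),t)
c=load("pipes2")
for n,cap,lo in(("A",[(316,160),(349,165)],[(295,272),(324,279)]),("B",[(369,68),(403,60)],[(400,195),(433,190)]),("C",[(494,134),(527,143)],[(458,249),(488,259)])):
    P=world(c,[v(*p) for p in cap+lo],.032); a=P[:2].mean(0);b=P[2:].mean(0);print(n,(a+b)/2,np.arctan2(*(a-b)[1::-1]),np.linalg.norm(a-b))
P=world(c,[v(569,52),v(597,50),v(592,257),v(567,258)],.02);a=P[:2].mean(0);b=P[2:].mean(0)
print("bar",(a+b)/2,np.arctan2(*(a-b)[1::-1]),np.linalg.norm(a-b))
```

```text
marks [[0.6305 0.1647 0.035 ]
 [0.4431 0.1765 0.035 ]] 0.18777549593597886
fixture [0.5327 0.1058] -0.06283191755548047
pointers [[ 0.1053 -0.0331]
 [-0.1094 -0.0308]]
rib outer corners z55 [[ 0.0841  0.0575]
 [ 0.0856 -0.0865]
 [-0.0866 -0.0885]
 [-0.0888  0.0569]]
wheel [[0.0013 0.1907]] knob top [[0.0419 0.1916]]
block [[0.5488 0.2053 0.06  ]] [[0.0098 0.1003]]
block corners [[0.57   0.2245 0.06  ]
 [0.5699 0.1846 0.06  ]
 [0.5269 0.1854 0.06  ]
 [0.5279 0.2257 0.06  ]]
tray [0.3497 0.2949 0.03  ] [[0.4104 0.3656 0.03  ]
 [0.4139 0.2205 0.03  ]
 [0.2887 0.2196 0.03  ]
 [0.286  0.3739 0.03  ]]
A [ 0.4755 -0.1923  0.032 ] -0.2482964832078495 0.11851746186914522
B [ 0.5618 -0.2729  0.032 ] 0.2465216084392739 0.11830552594000793
C [ 0.4984 -0.3604  0.032 ] -0.24907128886895494 0.1172308929918355
bar [ 0.533  -0.4493  0.02  ] 0.11549718582414613 0.19911730960785284
```

Run:
```python
from h import *
q=quat(np.pi/2)
effector.grip(.054)
arm.move_to((.5488,.2053,.16),q); 
# last look before grasp
print("stop",arm.move_linear((.5488,.2053,.030),speed=.12,stop_force=6), arm.get_state()["position"])
effector.grip(.03,40); s=arm.get_state(); print("gap",s["finger_gap"],s["finger_force"])
p=s["position"]; arm.move_linear((p[0],p[1],.17)); print("gap",arm.get_state()["finger_gap"])
arm.move_to((.35,.295,.15),q)
print("stop",arm.move_linear((.35,.295,.032),speed=.1,stop_force=5), arm.get_state()["position"],arm.get_state()["finger_gap"])
effector.grip(.06); arm.move_linear((.35,.295,.16))
arm.move_to((.46,.16,.30),quat(0)); effector.grip(.085); im,_=shot("fix3"); 
cv2.imwrite("pics/fix3v.png",cv2.resize(im[:,60:560],None,fx=1.6,fy=1.6,interpolation=cv2.INTER_CUBIC)[:440]); print(arm.get_state()["clock"])
```

```text
stop False [0.5492 0.2054 0.0308]
gap 0.040331255307004425 40.57494342327118
gap 0.039704382271169944
stop False [0.3503 0.2951 0.0324] 0.04006601272135398
15.4917
```

View pics/fix3v.png

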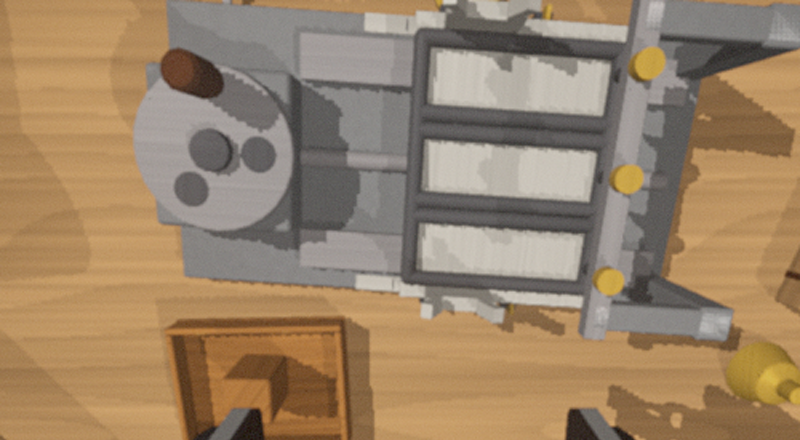

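Run:
```python
from h import *
c3=load("fix3");c2=load("fix2"); r=lambda *p:np.array(p)/1.6+[60,0]; v=lambda *p:np.array(p)/1.25
W=[world(c2,v(281,183),.074)[0],world(c3,r(214,148),.074)[0]]
K=[world(c2,v(262,138),.12)[0],world(c3,r(181,68),.12)[0]]
print(W,K); print(np.linalg.norm((K[0]-W[0])[:2]),np.linalg.norm((K[1]-W[1])[:2]))
print("marks",world(c3,[r(549,12),r(508,313)],.035),world(c2,[np.array(p)/2.85+[290,50] for p in((383,42),(307,528))],.035))
R=world(c3,[r(418,30),r(630,45),r(585,290),r(404,280)],.055);print(R,R.mean(0))
# refine wheel circle automatically: reproject hypothesised circle on edges
im=cv2.GaussianBlur(cv2.cvtColor(cv2.imread("pics/fix3.png"),6),(0,0),1.).astype(float)
im2=cv2.GaussianBlur(cv2.cvtColor(cv2.imread("pics/fix2.png"),6),(0,0),1.).astype(float)
from scipy.optimize import minimize
from scipy.ndimage import map_coordinates
th=np.linspace(0,2*np.pi,180)
def cost(w):
    s=0
    for c,g in((c3,im),(c2,im2)):
        rr=[]
        for R_ in(.0535,.0565):
            p=pix(c,np.c_[w[0]+R_*np.cos(th),w[1]+R_*np.sin(th),0*th+.074]); rr.append(map_coordinates(g,[p[:,1],p[:,0]],order=1,mode='nearest'))
        s-=np.clip(np.abs(rr[0]-rr[1]),0,30).mean()
    return s
best=min((cost((x,y)),x,y) for x in np.arange(.535,.565,.0005) for y in np.arange(.285,.315,.0005)); print(best)
```

```text
[array([0.546, 0.296, 0.074]), array([0.544 , 0.2956, 0.074 ])] [array([0.5866, 0.2944, 0.12  ]), array([0.5861, 0.2926, 0.12  ])]
0.04068336034934582 0.042126233997333944
marks [[0.6358 0.0651 0.035 ]
 [0.4162 0.082  0.035 ]] [[0.6362 0.0646 0.035 ]
 [0.4195 0.0806 0.035 ]]
[[0.62   0.157  0.055 ]
 [0.611  0.0133 0.055 ]
 [0.4405 0.0272 0.055 ]
 [0.4483 0.1673 0.055 ]] [0.53   0.0912 0.055 ]
(np.float64(-34.98897346364286), np.float64(0.5424999999999992), np.float64(0.297))
```

```bash
cat >> h.py <<'E'
W0=np.array([.544,.296]); RK=.043
def crank(a0,turns,C=W0,R=RK,n=12,z=.088,speed=.15,log=None):
    "gripping the knob at angle a0, drive it by turns (+ anticlockwise)"
    N=max(1,int(np.ceil(abs(turns)*n))); d=2*np.pi*turns/N; Rp=R*(1+(1-np.cos(d/2))/2)
    for k in range(1,N+1):
        a=a0+k*d; r=R if k==N else Rp
        arm.move_linear((C[0]+r*np.cos(a),C[1]+r*np.sin(a),z),speed=speed)
        if log is not None:
            s=arm.get_state(); log.append((a,*s["wrist_force"][:2],s["finger_gap"]))
    return a0+N*d
E
python3 - <<'E'
from h import *
a0=np.arctan2(.2935-.296,.5863-.544); q=quat(np.pi/2)
k=W0+RK*np.array([np.cos(a0),np.sin(a0)])
arm.move_to((.40,.22,.25),q)
effector.grip(.06); arm.move_to((*k,.19),q); print(arm.move_linear((*k,.088),stop_force=6,speed=.1))
effector.grip(.015,30); s=arm.get_state(); print(s["finger_gap"],s["wrist_force"],s["clock"])
L=[]; a=crank(a0,.5,log=L); print(np.array(L)); print(a,arm.get_state()["clock"])
E
```

```text
False
0.0227264711300083 [-7.6087 -0.8753  6.5005] 19.5833
[[  0.4646 -10.7912  -3.3799   0.0231]
 [  0.9882  -5.4538  -6.3569   0.0238]
 [  1.5118  -1.7785  -3.8445   0.0227]
 [  2.0354  -1.5041  -1.3404   0.0232]
 [  2.559   -3.999    1.8641   0.0228]
 [  3.0826  -9.5854  -0.8767   0.023 ]]
3.08255966901864 21.3833
```

```bash
sed -i 's/^W0=.*;/W0=np.array([.5422,.2968]);/' h.py
python3 - <<'E'
from h import *
L=[]; a=crank(3.0826,3.2,log=L); L=np.array(L); print(L[::3]); print(a,arm.get_state()["clock"])
p=arm.get_state()["position"]; effector.grip(.06); arm.move_linear((p[0],p[1],.19))
arm.move_to((.44,.15,.22),quat(0)); im,_=shot("fix4")
cv2.imwrite("pics/fix4v.png",cv2.resize(im[:270,100:500],None,fx=2,fy=2,interpolation=cv2.INTER_CUBIC)); print(arm.get_state()["clock"])
E
```

```text
[[  3.5981   2.0441   0.5449   0.023 ]
 [  5.1448   2.1955  -2.8999   0.023 ]
 [  6.6914  -4.1292  -1.4392   0.0229]
 [  8.238    2.4294  -8.6183   0.0228]
 [  9.7847   4.6195   1.015    0.0231]
 [ 11.3313   2.4249  -3.6713   0.0231]
 [ 12.8779  -2.9756   1.0365   0.0228]
 [ 14.4246   2.7586 -10.8817   0.0228]
 [ 15.9712   6.3599   0.7881   0.0232]
 [ 17.5178   1.9923  -4.2317   0.0234]
 [ 19.0644  -0.7593   1.4781   0.0227]
 [ 20.6111   0.7835 -11.6274   0.023 ]
 [ 22.1577   7.2635   0.3446   0.0229]]
23.188792982974675 33.075
35.6583
```

View pics/fix4v.png

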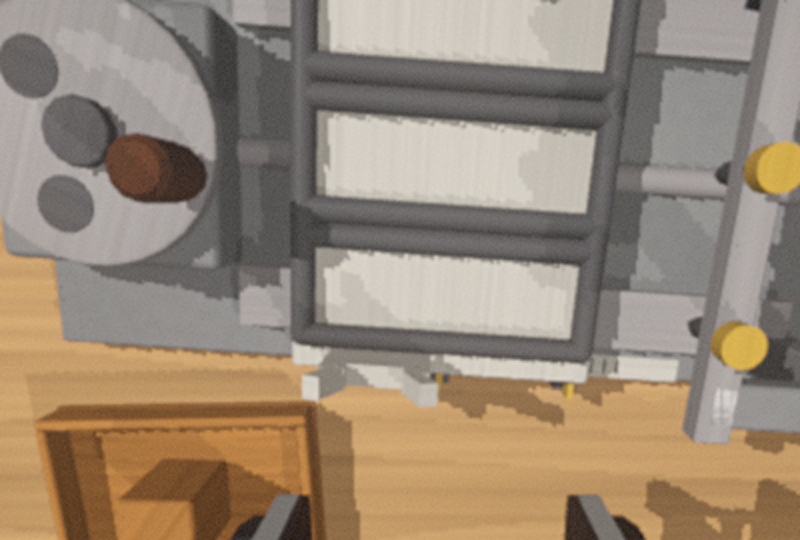

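Run:
```python
from h import *
arm.move_to((.415,.11,.17),quat(np.pi)); im,c=shot("mk1")
p=pix(c,[[.4165,.081+0,.035],[.4215,.151,.035]]); print(p)
u,v=p.mean(0).astype(int); cr=im[max(v-60,0):v+60,max(u-130,0):u+130]; print(max(u-130,0),max(v-60,0))
cv2.imwrite("pics/mk1v.png",cv2.resize(cr,None,fx=3,fy=3,interpolation=cv2.INTER_CUBIC)); print(arm.get_state()["clock"])
```

```text
[[286.8532 190.4895]
 [364.919  195.8717]]
195 133
38.4333
```

View pics/mk1v.png

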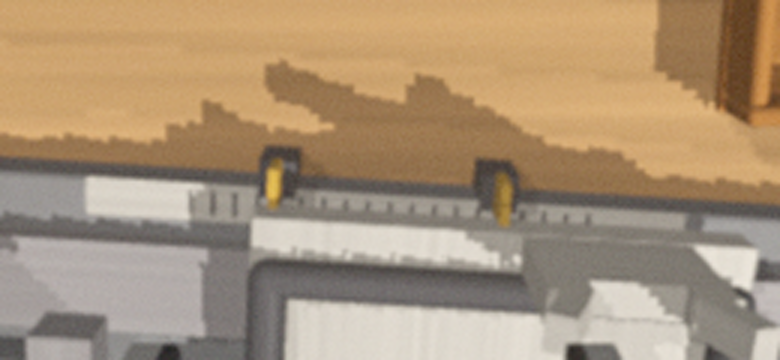

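Run:
```python
from h import *
arm.move_to((.40,.150,.13),quat(np.pi)); im,c=shot("mk2")
p=pix(c,[[.4215,.151,.035]]); print(p)
u,v=p[0].astype(int); cr=im[max(v-35,0):v+35,u-50:u+50]; print(u-50,max(v-35,0))
cv2.imwrite("pics/mk2v.png",cv2.resize(cr,None,fx=6,fy=6,interpolation=cv2.INTER_CUBIC)); print(arm.get_state()["clock"])
```

```text
[[320.0042 228.9791]]
270 193
38.825
```

View pics/mk2v.png

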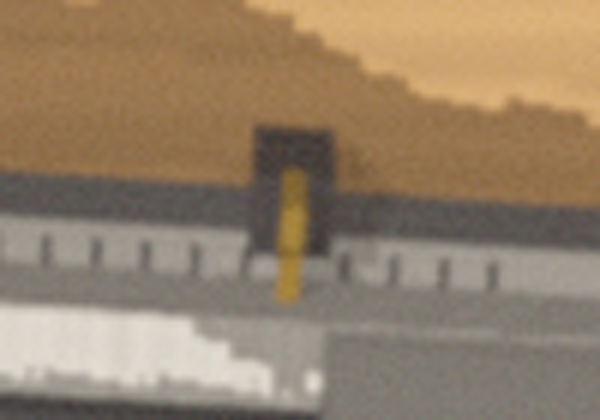

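Run:
```python
from h import *
arm.move_to((.458,.143,.22),quat(0)); im,c=shot("nest1")
hsv=cv2.cvtColor(im,cv2.COLOR_BGR2HSV); m=((hsv[...,2]>125)&(hsv[...,1]<45)).astype(np.uint8)
m=cv2.morphologyEx(m,cv2.MORPH_OPEN,np.ones((5,5)))
yaw=-.075; O=np.array([.5274,.078]); Rz=np.array([[np.cos(yaw),-np.sin(yaw)],[np.sin(yaw),np.cos(yaw)]])
n,lab,st,ce=cv2.connectedComponentsWithStats(m)
for i in range(1,n):
    if st[i,4]<1500: continue
    ct=max(cv2.findContours((lab==i).astype(np.uint8),0,1)[0],key=cv2.contourArea)
    P=world(c,ct[:,0],.045)[:,:2]
    r=cv2.minAreaRect((P*1000).astype(np.float32)); f=(Rz.T@(np.array(r[0])/1000-O))
    print(st[i],"rect",r,"fix",f)
print(pix(c,[[.5323,.1428,.045]]))
```

```text
[   73     0   314   223 19338] rect ((492.0841369628906, 241.45205688476562), (305.55401611328125, 198.2271728515625), 38.06049346923828) fix [-0.0475  0.1603]
[ 415    0   56   51 2323] rect ((597.3015747070312, 34.48701477050781), (39.77019119262695, 48.628334045410156), 0.03689177334308624) fix [ 0.073  -0.0382]
[ 252    3  145   55 6533] rect ((592.8753051757812, 138.07308959960938), (127.51599884033203, 36.717735290527344), 86.28894805908203) fix [0.0608 0.0648]
[ 460   24   54   77 2079] rect ((566.0103759765625, -11.247041702270508), (37.92304992675781, 66.68672180175781), 85.2806396484375) fix [ 0.0452 -0.0861]
[ 411   55   50   61 2265] rect ((546.7409057617188, 32.72583770751953), (38.66695785522461, 54.19645309448242), 81.73321533203125) fix [ 0.0227 -0.0437]
[ 252   77  137   50 5527] rect ((532.426513671875, 141.74786376953125), (127.4022445678711, 37.147491455078125), 86.26560974121094) fix [0.0002 0.0639]
[ 395  117   56   89 3300] rect ((474.651611328125, 39.68270492553711), (42.980918884277344, 89.80562591552734), 85.13673400878906) fix [-0.0497 -0.0422]
[ 445  120   36   68 1543] rect ((482.61090087890625, -0.6325454711914062), (27.600248336791992, 65.50113677978516), 86.39099884033203) fix [-0.0388 -0.0818]
[ 252  143  129   44 4657] rect ((472.1264953613281, 145.47256469726562), (127.10353088378906, 37.45953369140625), 86.34474182128906) fix [-0.0602  0.0631]
[ 435  202  122   41 2805] rect ((408.5628967285156, -45.491371154785156), (126.29216003417969, 44.10550308227539), 87.20658874511719) fix [-0.1092 -0.132 ]
[[318.3076 102.0604]]
```

```bash
cat >> h.py <<'E'
def caps(im,c,z=.032):
    "walnut caps: list of (centre xy, area px, rect)"
    b,g,r=[im[...,i].astype(int) for i in range(3)]
    m=((r<112)&(r-b>25)&(r-g>22)).astype(np.uint8); m[285:]=0
    m=cv2.morphologyEx(m,cv2.MORPH_OPEN,np.ones((5,5))); out=[]
    for ct in cv2.findContours(m,0,1)[0]:
        if cv2.contourArea(ct)<150: continue
        P=world(c,ct[:,0],z)[:,:2]; R=cv2.minAreaRect((P*1000).astype(np.float32))
        out.append((np.array(R[0])/1000,cv2.contourArea(ct),np.round(R[1],1),R[2]))
    return out
E
python3 - <<'E'
from h import *
im=cv2.imread("pics/pipes2.png"); c=load("pipes2")
for p in((332,174),(388,76),(507,150),(330,220),(440,195),(430,180)): print(im[int(p[1]/1.25),int(p[0]/1.25)])
for o in caps(im,c): print(o)
arm.move_to((.49,-.27,.28),quat(0)); effector.grip(.085); im2,c2=shot("pipes3")
print("again"); 
for o in caps(im2,c2): print(o)
d=cv2.absdiff(im,im2).max(2)[:260]; print("diff px",(d>40).sum(), arm.get_state()["clock"])
E
```

```text
[ 45  70 110]
[ 39  69 106]
[ 37  61 100]
[107 159 201]
[ 65 100 133]
[ 90 139 182]
(array([ 0.5214, -0.2028]), 382.0, array([31.2, 22.1]), 77.1854248046875)
(array([ 0.546 , -0.3708]), 489.0, array([37.6, 20.6]), 75.90544891357422)
(array([ 0.6093, -0.2603]), 452.5, array([20. , 31.6]), 14.120952606201172)
(array([ 0.6558, -0.5669]), 206.5, array([28.7,  9.4]), 5.287529468536377)
again
(array([ 0.5211, -0.2029]), 376.0, array([31.6, 21.6]), 75.86636352539062)
(array([ 0.5458, -0.3712]), 484.5, array([37.8, 20.7]), 75.38126373291016)
(array([ 0.6093, -0.2601]), 488.5, array([20.3, 31.3]), 14.054089546203613)
(array([ 0.657 , -0.5667]), 197.0, array([25.1,  9.5]), 6.8248162269592285)
diff px 9595 43.475
```

```bash
cat >> h.py <<'E'
YF=-.064; NEST=np.array([.5324,.1418]); EX=np.array([np.cos(YF),np.sin(YF)]); EY=np.array([-EX[1],EX[0]]); OFF=-.020
def pick(ctr,th):
    u=np.array([np.cos(th),np.sin(th)]); ctr=np.array(ctr[:2]); g=ctr+OFF*u
    effector.grip(.060); arm.move_to((*g,.13),quat(th)); im,c=shot("pk",save=True)
    cs=[o for o in caps(im,c) if np.linalg.norm(o[0]-(ctr+.049*u))<.03 and o[1]>500]
    if not cs: print("no cap"); return None
    o=max(cs,key=lambda o:o[1]); a=np.radians(o[3]); a=(a-th+np.pi/4)%(np.pi/2)-np.pi/4+th
    print("cap shift",(o[0]-ctr-.049*u)*1000,o[1:3],"yaw",a)
    if abs(a-th)>.1: print("yaw off"); return None
    th=(a+th)/2; u=np.array([np.cos(th),np.sin(th)])
    g=o[0]+(OFF-.049)*u
    arm.move_to((*g,.10),quat(th))
    hit=arm.move_linear((*g,.014),speed=.1,stop_force=8)
    effector.grip(.02,40); gap=arm.get_state()["finger_gap"]
    arm.move_linear((*g,.15)); s=arm.get_state(); print("picked",hit,gap,s["finger_gap"],s["clock"]); return s["finger_gap"]>.028
def place(slot,dy=0.):
    p=NEST+slot*.060*EX+(OFF+dy)*EY; q=quat(YF+np.pi/2)
    arm.move_to((*p,.15),q); print("gap",arm.get_state()["finger_gap"])
    arm.move_linear((*p,.075),speed=.12)
    hit=arm.move_linear((*p,.0585),speed=.04,stop_force=6); s=arm.get_state(); print("down",hit,s["position"],s["finger_gap"],s["wrist_force"])
    effector.grip(.041); arm.move_linear((*p,.16)); print(arm.get_state()["clock"])
E
python3 - <<'E'
from h import *
if pick((.4740,-.1912),-.248): place(-1)
E
```

```text
no cap
```

Run:
```python
from h import *
im=cv2.imread("pics/pk.png");c=load("pk")
for o in caps(im,c): print(o)
cv2.imwrite("pics/pkv.png",im[:300])
```

```text
(array([ 0.4697, -0.3337]), 191.5, array([27.7,  5.2]), 68.53424072265625)
(array([ 0.545 , -0.3648]), 1815.5, array([47.6, 20. ]), 79.23464965820312)
```

View pics/pkv.png

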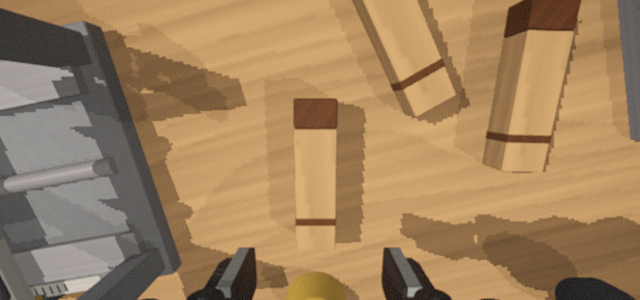

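```bash
sed -i 's/^    m=((r<112).*/    m=((r<155)\&(g<.68*r)\&(r-b>22)).astype(np.uint8); m[285:]=0/' h.py
python3 - <<'E'
from h import *
im=cv2.imread("pics/pk.png");c=load("pk")
print(im[112,315],im[60,60])
for o in caps(im,c): print(o)
if pick((.4740,-.1912),-.248): place(-1)
E
```

```text
[ 43  70 116] [54 54 52]
(array([ 0.4654, -0.3477]), 283.0, array([39.6,  5.1]), 73.40959167480469)
(array([ 0.5209, -0.2016]), 1123.0, array([30.8, 19.7]), 75.84849548339844)
(array([ 0.5288, -0.282 ]), 245.0, array([ 4.9, 29.5]), 15.576407432556152)
(array([ 0.5446, -0.3651]), 1879.5, array([46.6, 19.7]), 76.96778106689453)
cap shift [-0.7791  1.7859] (1156.0, array([30.5, 20.2])) yaw -0.24777637992128265
picked False 0.031322952532732644 0.030851874730995526 47.8333
gap 0.03133024995877048
down True [0.4713 0.1257 0.0596] 0.03137902060692074 [-1.7707 -0.5994  7.1086]
51.2917
```

Run:
```python
from h import *
arm.move_to((.48,-.1,.20),quat(.5))
if pick((.5618,-.2722),.2465): place(0)
```

```text
cap shift [0.8144 0.5797] (1142.0, array([20.1, 30.5])) yaw 0.2480912987201846
picked False 0.030870085436953833 0.031315315864514554 56.0833
gap 0.030778918095688654
down True [0.5312 0.1218 0.0596] 0.031013379720059093 [-0.8811  0.3025  4.8845]
59.8167
```

Run:
```python
from h import *
arm.move_to((.48,-.1,.20),quat(.5))
if pick((.4984,-.3595),-.249): place(1)
arm.move_to((.458,.143,.22),quat(0)); effector.grip(.085); im,c=shot("nest2")
cv2.imwrite("pics/nest2v.png",cv2.resize(im[:240,200:440],None,fx=2.4,fy=2.4,interpolation=cv2.INTER_CUBIC)); print(arm.get_state()["clock"])
```

```text
cap shift [-0.8181 -2.0566] (1142.0, array([30.5, 20.2])) yaw -0.24660126009028527
picked False 0.031010085741561562 0.03088109003893644 64.825
gap 0.031232023676327166
down True [0.5909 0.118  0.0597] 0.03110251432321984 [-2.0087  0.4223  5.2747]
68.8667
70.8167
```

View pics/nest2v.png

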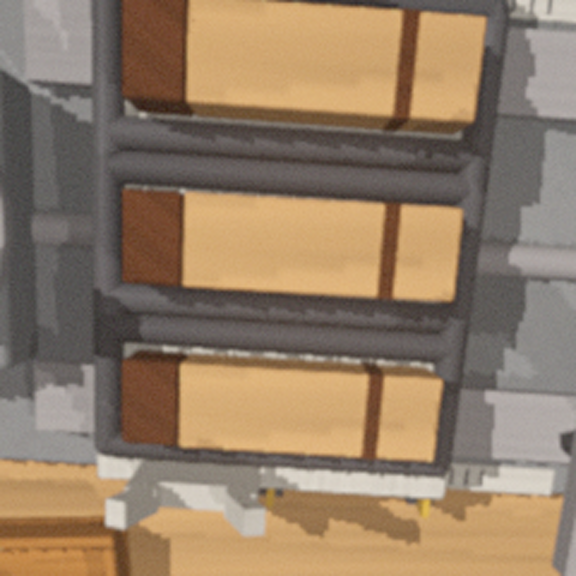

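Run:
```python
from h import *
arm.move_to((.46,.0,.26),quat(0)); arm.move_to((.46,-.445,.24),quat(.115)); im,c=shot("bar1")
hsv=cv2.cvtColor(im,cv2.COLOR_BGR2HSV); m=((hsv[...,1]<60)&(hsv[...,2]>60)).astype(np.uint8); m[285:]=0
m=cv2.morphologyEx(m,cv2.MORPH_OPEN,np.ones((5,5)))
best=None
for ct in cv2.findContours(m,0,1)[0]:
    if cv2.contourArea(ct)<500: continue
    r=cv2.minAreaRect((world(c,ct[:,0],.02)[:,:2]*1000).astype(np.float32)); print(r)
print(pix(c,[[.533,-.4493,.02]]),arm.get_state()["clock"])
```

```text
((534.6704711914062, -451.8472595214844), (197.8737030029297, 20.143478393554688), 6.349871635437012)
[[330.8482 105.2257]] 73.1417
```

Run:
```python
from h import *
th=.1115; g=np.array([.5345,-.4514]); q=quat(YF)
effector.grip(.045); arm.move_to((*g,.12),quat(th))
print(arm.move_linear((*g,.005),speed=.08,stop_force=8),arm.get_state()["position"])
effector.grip(.01,60); z0=arm.get_state()["position"][2]
arm.move_linear((*g,.25)); s=arm.get_state(); print(s["finger_gap"],s["wrist_force"],z0)
p=NEST+.030*EY; print(p)
arm.move_to((.50,-.15,.26),quat(0)); arm.move_to((*p,.25),q); print(arm.get_state()["finger_gap"])
arm.move_linear((*p,.115),speed=.12)
hit=arm.move_linear((*p,.079+z0-.001),speed=.03,stop_force=5); s=arm.get_state(); print(hit,s["position"],s["finger_gap"],s["wrist_force"],s["clock"])
```

```text
False [ 0.5347 -0.4516  0.0056]
0.01814552227626173 [-0.1099 -0.6258 -1.8952] 0.005571381237260482
[0.5343 0.1717]
0.018234880653534794
True [0.5342 0.1717 0.0845] 0.01803494139244164 [-0.2222  0.9074  5.7943] 82.5833
```

Run:
```python
from h import *
p=arm.get_state()["position"]; effector.grip(.04); arm.move_linear((p[0],p[1],.22))
arm.move_to((.46,.17,.27),quat(0)); effector.grip(.085); im,c=shot("fix5")
a=23.188793; k=W0+RK*np.array([np.cos(a),np.sin(a)]); print("knob exp",pix(c,[[*k,.12]])/1*1.6-np.array([60*1.6,0]),k)
cv2.imwrite("pics/fix5v.png",cv2.resize(im[:275,60:560],None,fx=1.6,fy=1.6,interpolation=cv2.INTER_CUBIC)); print(arm.get_state()["clock"])
```

```text
knob exp [[254.628 178.133]] [0.5265 0.2568]
85.0
```

View pics/fix5v.png

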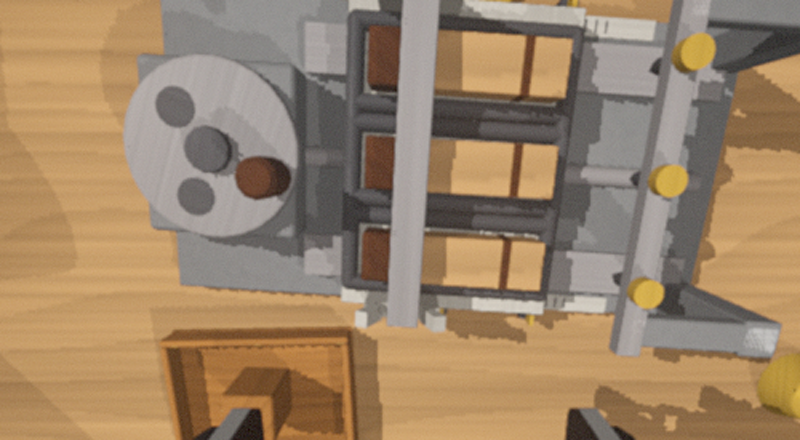

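Run:
```python
from h import *
C=W0+[0,-.0006]; a0=23.188793; k=C+.0427*np.array([np.cos(a0),np.sin(a0)]); q=quat(np.pi/2)
effector.grip(.05); arm.move_to((*k,.20),q); print(arm.move_linear((*k,.088),stop_force=6,speed=.1))
effector.grip(.015,30); s=arm.get_state(); print(s["finger_gap"],s["wrist_force"])
L=[]; a=crank(a0,-5,C=C,R=.0427,log=L); L=np.array(L); print(np.abs(L[:,1:3]).max(0),L[:,3].min(),L[:,3].max(),L[::6,1:3].T)
p=arm.get_state()["position"]; effector.grip(.05); arm.move_linear((p[0],p[1],.20))
arm.move_to((.42,.150,.25),quat(np.pi/2))
arm.move_to((.40,.075,.17),quat(np.pi)); im,c=shot("mk3")
# brass pixels near the awl mark, per row
P=pix(c,[[.4187,.0807,.035]])[0]; print(P,arm.get_state()["clock"])
hsv=cv2.cvtColor(im,cv2.COLOR_BGR2HSV); m=(hsv[...,0]>17)&(hsv[...,0]<30)&(hsv[...,1]>150)
u,v=P.astype(int)
for r in range(v-14,v+18):
    x=np.where(m[r,u-20:u+20])[0]; 
    if len(x): print(r,x+u-20)
```

```text
False
0.02266886911773332 [-2.4074 -0.8899  4.0376]
[6.6751 5.1671] 0.02252541992275686 0.023364183063401333 [[ 2.2792  1.0806  3.6155  0.4673  3.0617  0.2159  4.6542  1.2359  4.6168
   1.3259]
 [ 3.6366 -0.8304  4.7459 -0.8102  4.8984 -1.6585  4.146  -0.0176  4.1543
  -0.2038]]
[325.2922 208.6023] 109.9
202 [324 325]
203 [324]
204 [324 325]
205 [324 325]
206 [324 325]
207 [323 324 325]
208 [323 324 325]
209 [323 324 325]
210 [323 324 325]
211 [324 325]
212 [323 324 325]
213 [323 324 325]
214 [323 324]
215 [323 324]
216 [323 324]
217 [323 324]
218 [324]
```

Run:
```python
from h import *
arm.move_to((.46,.17,.27),quat(0)); effector.grip(.085); im,c=shot("fix6")
old=cv2.imread("pics/fix5.png"); d=cv2.absdiff(im,old).max(2); print("tray diff",(d[205:255,160:280]>40).sum())
for o in caps(im,c,.077):
    f=o[0]-(NEST-.07*EY); print("cap fix",f@EX,f@EY,o[1:])
hsv=cv2.cvtColor(im,cv2.COLOR_BGR2HSV); m=((hsv[...,1]<60)&(hsv[...,2]>90)).astype(np.uint8)
# bar: expected corners and mean brightness/saturation along it
B=NEST-.04*EY
for s in np.linspace(-.097,.097,9):
    u,v=pix(c,[[*(B+s*EX),.099]])[0].astype(int); print(u,v,im[v,u] if 0<=v<400 else None,end=" ")
print(arm.get_state()["clock"])
```

```text
tray diff 0
cap fix -0.01695835163521677 0.19700662212383488 (159.5, array([14. , 19.8]), 24.708391189575195)
cap fix 0.06940798843041164 0.050060384689540896 (199.0, array([11., 19.]), 0.02222040481865406)
378 205 [157 159 167] 381 182 [156 157 165] 384 158 [155 159 167] 387 133 [158 159 167] 390 107 [162 165 169] 394 79 [160 159 167] 397 50 [162 166 168] 401 20 [157 159 166] 405 -11 None 113.2167
```

Run:
```python
from h import *
arm.move_to((.456,.12,.24),quat(0)); im,c=shot("fin"); n=NEST-.07*EY
for s in(-1,0,1):
    for y in np.arange(-.066,.067,.004):
        u,v=np.round(pix(c,[[*(n+s*.06*EX+y*EY),.077]])[0]).astype(int)
        print(f"{y*1000:.0f}:{'/'.join(map(str,im[v,u][::-1]))}" if 0<=v<400 else "-",end=" ")
    print()
print(arm.get_state()["clock"])
```

```text
-66:102/98/91 -62:79/66/68 -58:175/166/164 -54:175/170/167 -50:168/161/158 -46:158/152/148 -42:138/130/127 -38:94/75/68 -34:135/98/63 -30:192/149/103 -26:189/149/104 -22:192/152/104 -18:190/150/99 -14:190/151/98 -10:190/151/103 -6:191/151/101 -2:191/149/99 2:180/142/97 6:133/107/77 10:129/99/68 14:150/116/80 18:148/136/129 22:177/169/167 26:173/169/164 30:170/163/158 34:174/168/166 38:170/164/160 42:104/70/49 46:106/74/51 50:104/71/51 54:102/69/52 58:117/89/77 62:107/100/93 66:91/85/85 
-66:147/130/111 -62:216/177/81 -58:211/173/75 -54:215/178/78 -50:217/181/82 -46:207/170/73 -42:147/122/79 -38:106/100/98 -34:127/86/55 -30:204/163/110 -26:209/167/116 -22:205/164/114 -18:205/163/112 -14:203/161/111 -10:190/150/99 -6:191/153/103 -2:191/152/104 2:195/153/103 6:128/98/67 10:152/120/83 14:152/120/78 18:170/162/159 22:177/171/169 26:182/177/173 30:177/168/167 34:174/168/165 38:178/172/171 42:101/64/43 46:101/65/44 50:102/68/49 54:99/66/45 58:108/72/53 62:113/109/102 66:80/80/78 
-66:124/121/116 -62:71/66/66 -58:117/112/108 -54:169/162/160 -50:175/169/167 -46:173/168/165 -42:123/116/113 -38:106/85/81 -34:110/74/49 -30:204/162/109 -26:201/161/107 -22:204/162/111 -18:204/164/111 -14:202/161/106 -10:189/147/101 -6:188/147/97 -2:189/149/101 2:178/141/95 6:130/99/72 10:146/112/77 14:148/115/76 18:151/140/135 22:177/171/169 26:180/173/172 30:174/168/167 34:176/170/167 38:179/171/171 42:101/66/45 46:108/70/52 50:101/67/51 54:95/59/40 58:105/73/56 62:78/76/76 66:83/84/79 
113.6083
```

Run:
```python
from h import *
print(arm.close_job())
```

```text
the job is handed in; nothing more can be done
None
```

I handed the job in at about 114 s, and the last camera checks showed everything in place: the stop block is in the tray, all three pipes lie in the slots with their caps towards the handwheel, the keeper bar is in the forks, and the pointer is at the awl mark to within about 0.4 mm.

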